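Hook the tape roll out from under the wire rack

ROBOT

A 7-joint arm with a two-finger parallel gripper is mounted at the origin on a cart in front of the work surface, level with it; the furniture and walls round the work are solid. World frame = base frame: x ahead of the robot, y to its left, z up, the work surface at z = 0. Lengths are in m, angles in rad, forces in N, time in s.
With the tool pointing down it reaches from about 0.425 to 0.925 m from the base axis. Payload 6.8 kg.
Tool frame: the origin (TCP) lies midway between the tips of the shut fingers; the grasp point (between the pads) lies bot.grip_point_offset behind it (bot.grip_point_offset is the distance from the TCP to the grasp point, in m); z points along the fingers, y is the line along which they close (so a half turn about z gives the same grasp; the last joint's range is limited). The gripper opens to 85 mm and grips with 20 to 120 N. Pads are 22 mm wide; open, the fingers measure 114 mm over their backs; the gripper's body (76 mm by 85 mm) begins 54 mm behind the grasp point. The pads swing forward as they close: fully open they stand 13 mm farther back than shut.
Start: joints at [-1.256, 0.477, 0.022, 1.555, -0.011, 1.109, -0.083], TCP at [0.277, 0.616, 0.231] pointing down, gripper open.
Joint ranges: [-2.96, 2.96], [-0.34, 2.1], [-1.41, 1.46], [0.24, 2.44], [-1.37, 4.51], [0.17, 1.92], [-2.96, 2.96]. Speed limits (rad/s): [2.39, 2.39, 3.14, 3.14, 3.14, 3.14, 3.14].

INTERFACE

Orientations are given as a unit quaternion [w, x, y, z].
In Python, from station import get_obs, cams, job, bot gives the robot as it stands.
- The arm moves only by the tool arm_command, never from a script. Its argument "rows" is a list that holds one entry, the list of rows, each a list of 5 numbers: the finger opening in mm, from 0 to 85.4, then the shift along the world's x, y, z in units of 60 mm (1.0 is 60 mm), then the turn about the world's z in units of 0.08 rad (1.0 is 0.08 rad). In form: [[[grip, x, y, z, turn], ...]]. A call has exactly 10 rows; each row shifts and turns the commanded pose from where the row before left it; what a row does not reach is not made up. A row lasts 1/8 s, in which the tool goes at most 62.5 mm and 10.7 degrees, less where a joint would pass 70% of its speed; a pose out of reach is approached as far as the arm can. A call with a number of a shift or a turn outside -1 to 1 is refused whole. A call with a gripper value outside its range is refused whole. The fingers move at their own pace and stop on an object; "newtons" is the grip in N (left out, the last holds). Time passes only in rows, so rows that do not move let the fingers close, or fill a call up. It gives the time, the measured TCP pose, the force, the opening and the grip force at its end, in the units of the state.
- get_obs(): the state, without advancing time (a new reading comes with each control period).
- cams.read_camera(name): name is "scene" or "top"; returns the picture (400x640x3 uint8, red, green, blue); there is no depth.
- cams.camera_params(name): a dict with "K" (3x3 intrinsics, pixels), "k1" (the pictures are not rectified: a ray, as slopes to the right and down, at radius r is drawn at 1 + k1 r^2 times it, then the intrinsics apply), "extrinsics" (4x4, takes a point from camera to world coordinates). Camera axes: x right, y down, z forward; pixel columns grow to the right and rows downward; lengths in m; the calibration is good to about 2 mm. A picture is of the moment at which its call begins. camera_params takes no time and is no camera call.
- job.hand_in(): hands the job in; it is judged then, once.
The state is a dict: "t": time; "q": joint angles; "joint_vel": joint speeds; "joint_torque": joint torques, N m; "eef_pos": TCP position; "tool_rot": TCP orientation; "contact_force": force on the tool from outside, world axes, zero at the start; "torque": the same for the moment, N m; "gripper_width": opening from 0.0 (shut) to 1.0 (fully open); "grasp_force": force on a finger pad.
Only numpy, scipy, OpenCV 4.12 (cv2) and the standard library are available. Lean on these libraries where they do the work, as an engineer would, in place of code of your own. Each camera call takes 0.05 s, during which the arm holds its last target. There are 200 camera calls.

TASK

The yellow roll of tape lies under the low wire rack, where no hand fits. Take the orange-handled hook from its holder, reach in, drop its prong into the hole of the roll and drag the roll out with the hook alone into the blue V stop, keep it pulled snugly against the stop with a steady pull of about 8 N (at least 5, never over 15) for a second, then lay the hook back in its holder. Do not touch the roll with the fingers, do not push on the rack, and leave the tin and the two brass weights where they stand.

Things in the scene. Friction and masses are not known exactly. Their poses are not given: they have to be found in the camera images.
- hook_grip (a point): Centre of the hook's orange rubber handle, where to grasp it. Handle: straight bar 110 mm long (x), 16 wide (y), 24 tall (z). +x points to the prong, +z up. An 8 mm steel stem leaves its +x end, rises to 16 mm above the handle's axis, runs forward and at x = 130 mm, y = 0 bends straight down into the 8 mm prong, whose end lies 28 mm below the handle's axis.
- hook_tip (a point): Lower end of the hook's prong, 130 mm ahead of and 28 mm below hook_grip.
- roll_centre (a point): Centre of the yellow roll of tape (half-way up, 12 mm above the bench while it lies flat). Outer diameter 96 mm, hole about 70 to 76 mm, 24 mm tall. It weighs 0.15 to 0.28 kg; sliding it on the bench takes 1 to 3 N. It starts under the rack. Pressed on the stop, each millimetre more of hand travel adds about 3 N or more.
- rack: Fixed low wire rack over the roll, origin on the bench below it, +x to its back. Its wire top spans x -50 to +80 mm and y -130 to +130 mm; the wires' underside is 99 mm and their top 107 mm above the bench. A 10 mm post stands at each corner, with an 18 mm foot; the front (-x) between the posts is open.
- v_foot: Fixed V stop on the bench before the rack: blue 90 degree jaw, faces 18 mm high, on a grey slotted foot. The pose is the foot's: origin below a seated roll's centre with the jaw in mid slot, +x (the V's open side) parallel to the rack's. The jaw is clamped up to 7 mm to +x or -x of that, not measured. The rigid faces meet 68 mm behind the seated centre; all within x -140 to 5, y -75 to 75 mm.
- holder_rest (a point): Where hook_grip lies when the hook rests in its fixed holder, 60 mm above the bench; x along the handle to the prong. Foot 112 x 66 mm, 8 mm high. Two forks, 8 mm thick, at x = -40 and +40 mm; their upright notches are 24 mm wide, flare at the top (74 mm up), and their floors are 48 mm up. The handle goes straight up out of them and straight down in.
- holder_tip_rest (a point): Where hook_tip lies when the hook rests in its holder.
- tin_centre (a point): Centre of the round tin with green lid, 66 mm diameter, 30 mm tall, under the rack beside the roll; leave it alone.
- big_weight_centre (a point): A point 15 mm up in the larger brass weight (36 mm diameter, 40 mm tall), under the rack in front of the tin; leave it alone.
- small_weight_centre (a point): A point 15 mm up in the smaller brass weight (30 mm diameter, 32 mm tall), beside the V stop; leave it alone.
- roll: The yellow roll itself, origin under its centre.
- hook: The hook itself, origin at hook_grip. It weighs 0.15 kg and starts resting in its holder, prong down.

How it is judged:
By the outcome, as a careful person would: the job done as asked, in the order asked, and still so for the second after the job is handed in, with the robot touching nothing.
It also fails if it takes over 72 s, if anything falls off the work surface, if the arm or the gripper's body presses on something with over 40 N, if the wrist force passes 120 N, or if a joint passes its speed limit or range.

## Working session

There is one attempt and no reset: what is moved stays moved. The work goes in short steps, Python scripts to look and compute and a tool call to move; the robot and the scene stay as the last step left them, time stands still between calls to the robot, and variables do not carry over. Pictures are saved under pics/ and viewed, at most 13 in all, crops included, and the job is handed in when it is done.

Besides the shell and the picture viewer there is one more tool, called after "Emit:" as a command line: name --argument value ..., lists and objects as JSON in quotes. arm_command: Moves the arm, as the interface text tells. Its arguments: {"type":"object","properties":{"rows":{"type":"array"},"newtons":{"type":"number"}},"required":["rows"]}

```bash
ls; mkdir -p pics; python3 - <<'E'
from station import get_obs,cams,job,bot
import cv2,numpy as np
np.set_printoptions(precision=4,suppress=True)
o=get_obs();print(o, bot.grip_point_offset)
for n in("scene","top"):
    cv2.imwrite(f"pics/{n}0.png",cams.read_camera(n)[:,:,::-1]);print(n,cams.camera_params(n))
E
```

```text
pics
{'t': 0.0, 'q': array([-1.2561,  0.4778,  0.0223,  1.5565, -0.0115,  1.1093, -0.0831]), 'joint_vel': array([ 0.0006, -0.0006,  0.0002, -0.0008,  0.0009, -0.0003,  0.0008]), 'joint_torque': array([ -0.0006, -59.644 ,   1.6075, -28.1208,   0.0125,   0.009 ,
        -0.    ]), 'eef_pos': array([0.2767, 0.615 , 0.2303]), 'tool_rot': array([-0.0001,  0.2098,  0.9777, -0.0009]), 'contact_force': array([ 0.2189,  0.6157, -1.0906]), 'torque': array([ 0.0178, -0.059 , -0.0165]), 'grasp_force': 0.0, 'gripper_width': 0.9972884588925109} 0.0187
scene {'K': array([[407.2924,   0.    , 320.8562],
       [  0.    , 407.2924, 198.6736],
       [  0.    ,   0.    ,   1.    ]]), 'k1': 0.014122163404004765, 'extrinsics': array([[ 0.8154, -0.3484,  0.4623,  0.1582],
       [-0.5785, -0.5202,  0.6282, -0.3942],
       [ 0.0216, -0.7797, -0.6258,  0.6243],
       [ 0.    ,  0.    ,  0.    ,  1.    ]])}
top {'K': array([[389.7235,   0.    , 321.1747],
       [  0.    , 389.7235, 199.2439],
       [  0.    ,   0.    ,   1.    ]]), 'k1': -0.09705999607059392, 'extrinsics': array([[ 0.1315, -0.9693,  0.2077,  0.3356],
       [-0.9913, -0.1294,  0.0235,  0.1293],
       [ 0.0041, -0.209 , -0.9779,  1.1088],
       [ 0.    ,  0.    ,  0.    ,  1.    ]])}
```

View pics/scene0.png

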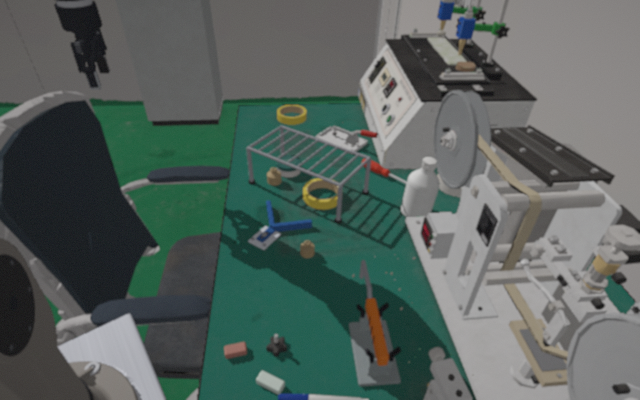

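View pics/top0.png

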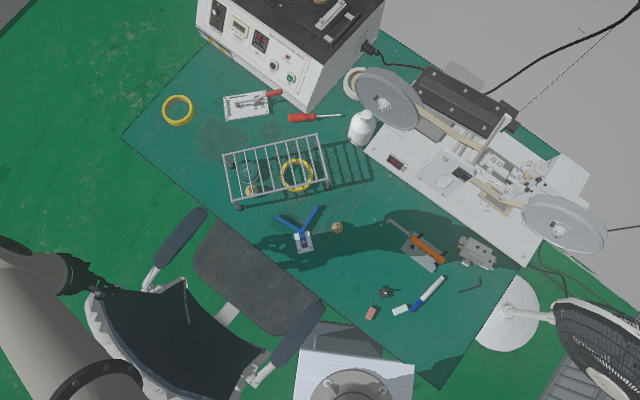

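The scene view (slightly blurred) shows the roll under the rack at about (322,194), the blue V at (285,222) and the hook in its holder at (375,330). The top view shows the rack around (277,167), the roll at (297,175), the V at (303,228) and the orange handle at (428,248).

```bash
cat > h.py <<'E'
import cv2,numpy as np
from station import get_obs,cams,job,bot
np.set_printoptions(precision=4,suppress=True)
def rays(n,px):
    p=cams.camera_params(n);K=p["K"];T=p["extrinsics"]
    px=np.atleast_2d(np.asarray(px,float))
    s=cv2.undistortPoints(px[:,None],K,np.array([p["k1"],0,0,0.]))[:,0]
    return T[:3,3],np.c_[s,np.ones(len(s))]@T[:3,:3].T
def plane(n,px,z):
    c,d=rays(n,px);return c+d*((z-c[2])/d[:,2])[:,None]
def proj(n,P):
    p=cams.camera_params(n);T=np.linalg.inv(p["extrinsics"])
    return cv2.projectPoints(np.atleast_2d(P).astype(float),T[:3,:3],T[:3,3],p["K"],np.array([p["k1"],0,0,0.]))[0][:,0]
def tri(pa,pb):
    (a,u),(b,v)=rays("scene",pa),rays("top",pb);u=u[0]/np.linalg.norm(u);v=v[0]/np.linalg.norm(v)
    s=np.linalg.lstsq(np.c_[u,-v],b-a,rcond=None)[0]
    return (a+s[0]*u+b+s[1]*v)/2,np.linalg.norm(a+s[0]*u-b-s[1]*v)
R={"yellow":((20,110,90),(32,255,255)),"blue":((105,120,60),(125,255,255)),"orange":((5,150,100),(16,255,255))}
def mask(im,c,box):
    m=cv2.inRange(cv2.cvtColor(im,cv2.COLOR_RGB2HSV),*R[c]);o=np.zeros_like(m);x0,y0,x1,y1=box
    o[y0:y1,x0:x1]=m[y0:y1,x0:x1];return o
E
python3 - <<'E'
from h import *
t=cv2.imread("pics/top0.png");s=cv2.imread("pics/scene0.png")
cv2.imwrite("pics/topc.png",cv2.resize(t[125:280,210:460],None,fx=3.2,fy=3.2,interpolation=cv2.INTER_CUBIC))
cv2.imwrite("pics/scenec.png",cv2.resize(s[110:390,220:420],None,fx=2.1,fy=2.1,interpolation=cv2.INTER_CUBIC))
for n,im,c,box in[("top",t,"yellow",(260,145,340,200)),("scene",s,"yellow",(290,170,350,215)),("top",t,"blue",(265,195,330,250)),("scene",s,"blue",(250,195,320,250)),("top",t,"orange",(380,205,460,280)),("scene",s,"orange",(350,280,400,380))]:
    m=mask(im[:,:,::-1],c,box);p=np.argwhere(m)[:,::-1].astype(np.float32)
    print(n,c,len(p),p.mean(0),p.min(0),p.max(0),cv2.minAreaRect(p))
E
```

```text
top yellow 205 [298.561  175.7268] [280. 159.] [312. 191.] ((296.0, 175.0), (32.0, 32.0), 90.0)
scene yellow 422 [317.782  198.6777] [303. 178.] [336. 209.] ((318.26971435546875, 196.59906005859375), (36.624176025390625, 26.643556594848633), 46.7357063293457)
top blue 257 [299.07   225.1401] [275. 206.] [318. 247.] ((300.2317199707031, 228.5854034423828), (37.14634323120117, 44.146339416503906), 77.31961059570312)
scene blue 462 [283.0195 223.7771] [258. 201.] [310. 240.] ((285.5588073730469, 225.7646942138672), (47.536983489990234, 40.01837921142578), 14.03624439239502)
top orange 239 [427.2469 249.3682] [410. 236.] [444. 263.] ((427.3385009765625, 249.39471435546875), (40.19169616699219, 6.373528957366943), 37.18470764160156)
scene orange 697 [376.8178 332.0631] [366. 298.] [388. 364.] ((376.22296142578125, 331.4475402832031), (67.39482116699219, 11.681005477905273), 76.75948333740234)
```

View pics/topc.png

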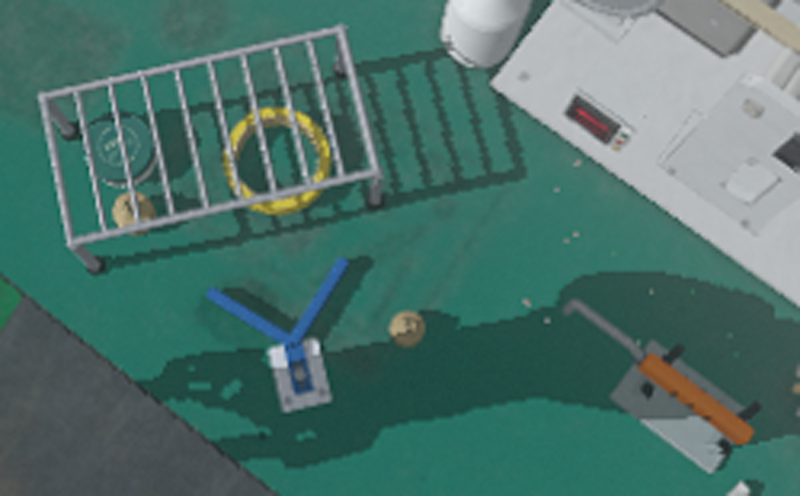

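View pics/scenec.png

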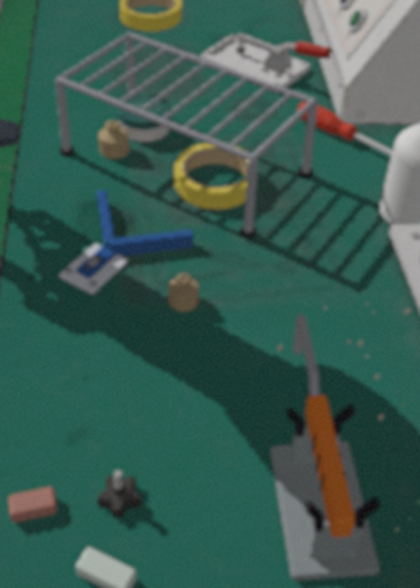

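The crops show the rack's top corners (top crop) at (42,97), (343,28), (378,175) and (72,245), with the roll at (278,160). The V apex is at (293,340), with arm ends at (210,293) and (345,262). The small weight is at (407,328), and the hook runs from its bend at (570,305) to the handle's end at (750,435).

```bash
python3 - <<'E'
from h import *
f=lambda *p:np.array(p)/3.2+[210,125]
g=lambda *p:np.array(p)/2.1+[220,110]
c=plane("top",f((42,97),(343,28),(378,175),(72,245)),.107);print("rack",c[:,:2])
cs=plane("scene",g((130,36),(315,101),(250,155),(60,79)),.107);print("rack scene",cs[:,:2])
fe=plane("top",f((97,266),(375,205)),.0);print("front feet",fe[:,:2], plane("scene",g((67,151),(249,230),(306,173)),0)[:,:2])
print("roll top",plane("top",[[296,175]],.018)[0], "sc",plane("scene",[[319.5,193.5]],.012)[0])
t=cv2.imread("pics/top0.png")[:,:,::-1];s=cv2.imread("pics/scene0.png")[:,:,::-1]
for n,im,b in(("top",t,(260,145,340,200)),("scene",s,(290,170,350,215))):
    m=mask(im,"yellow",b);p=np.argwhere(m)[:,::-1]
    P=plane(n,p,.024)[:,:2];hull=cv2.convexHull(P.astype(np.float32));print(n,"roll circle",cv2.minEnclosingCircle(hull))
print("V apex,ends",plane("top",f((293,336),(210,293),(345,262)),.018)[:,:2])
print("V sc",plane("scene",g((112,243),(101,193),(191,236)),.018)[:,:2])
print("foot corners",plane("top",f((268,347),(320,338),(331,402),(282,411)),.004)[:,:2])
print("small w",plane("top",f((407,325)),.032)[0],"sc",plane("scene",g((183,279)),.032)[0])
print("big w",plane("top",f((132,208)),.04)[0],"sc",plane("scene",g((113,128)),.04)[0])
print("tin",plane("top",f((120,145)),.03)[0])
for n,e in(("top",[f((645,362))[0:2],f((745,437))]),("scene",[g((317,397)),g((343,533))])):
    print(n,"handle ends",plane(n,np.array(e),.072)[:,:2])
print("orange ctr",plane("top",[[427.3,249.4]],.07),plane("scene",[[376.5,331.7]],.068),tri([376.5,331.7],[427.3,249.4]))
print("prong bend",plane("top",f((568,304)),.08),plane("scene",g((300,320)),.08))
print("holder foot",plane("top",f((650,342),(610,395),(713,472)),.008)[:,:2])
E
```

```text
rack [[0.634  0.4329]
 [0.7285 0.1883]
 [0.6036 0.142 ]
 [0.5113 0.3842]]
rack scene [[0.6277 0.4223]
 [0.7228 0.1846]
 [0.6019 0.1449]
 [0.5097 0.38  ]]
front feet [[0.5139 0.3853]
 [0.6037 0.1425]] [[0.5122 0.3872]
 [0.609  0.1472]
 [0.7276 0.1906]]
roll top [0.629  0.2374 0.018 ] sc [0.6195 0.2389 0.012 ]
top roll circle ((0.628553569316864, 0.2363494485616684), 0.04994236305356026)
scene roll circle ((0.6138204336166382, 0.22772455215454102), 0.060813598334789276)
V apex,ends [[0.4722 0.1986]
 [0.5004 0.277 ]
 [0.544  0.1621]]
V sc [[0.465  0.1954]
 [0.4963 0.2736]
 [0.5394 0.1583]]
foot corners [[0.4612 0.2202]
 [0.4754 0.1754]
 [0.4203 0.158 ]
 [0.4067 0.1997]]
small w [0.4931 0.1007 0.032 ] sc [0.489  0.0984 0.032 ]
big w [0.563  0.3543 0.04  ] sc [0.5563 0.3479 0.04  ]
tin [0.6213 0.3772 0.03  ]Traceback (most recent call last):
  File "<stdin>", line 19, in <module>
  File "h.py", line 10, in plane
    c,d=rays(n,px);return c+d*((z-c[2])/d[:,2])[:,None]
        ~~~~^^^^^^
  File "h.py", line 7, in rays
    s=cv2.undistortPoints(px[:,None],K,np.array([p["k1"],0,0,0.]))[:,0]
      ~~~~~~~~~~~~~~~~~~~^^^^^^^^^^^^^^^^^^^^^^^^^^^^^^^^^^^^^^^^^
cv2.error: OpenCV(4.12.0) /io/opencv/modules/core/src/matrix_transform.cpp:181: error: (-215:Assertion failed) _src.dims() <= 2 && esz <= 32 in function 'transpose'
```

```bash
python3 - <<'E'
from h import *
f=lambda *p:np.array(p)/3.2+[210,125]
g=lambda *p:np.array(p)/2.1+[220,110]
print("tin",plane("top",f((120,145)),.03)[0] if 0 else plane("top",f((120,145),(120,145)),.03)[0])
a=plane("top",f((645,362),(745,437)),.068);b=plane("scene",g((317,397),(343,533)),.068)
for q in(a,b):
    d=q[0]-q[1];print("handle",q.mean(0),np.hypot(*d[:2]),np.arctan2(d[1],d[0]))
print("orange ctr",plane("top",[[427.3,249.4]],.068),plane("scene",[[376.5,331.7]],.066),tri([376.5,331.7],[427.3,249.4]))
print("prong bend",plane("top",f((568,304),(568,304)),.08)[0],plane("scene",g((300,320),(300,320)),.08)[0])
q=plane("top",f((650,342),(610,395),(713,472)),.008);d=q[1]-q[2];print("foot",q[:,:2],np.arctan2(d[1],d[0]))
t=cv2.imread("pics/top0.png")[:,:,::-1];s=cv2.imread("pics/scene0.png")[:,:,::-1]
for n,im,b in(("top",t,(380,205,460,280)),("scene",s,(350,280,400,380))):
    p=np.argwhere(mask(im,"orange",b))[:,::-1];P=plane(n,p,.07)[:,:2].astype(np.float32);print(n,cv2.minAreaRect(P),cv2.fitLine(P,1,0,.01,.01).ravel())
E
```

```text
tin [0.6213 0.3772 0.03  ]
handle [ 0.4568 -0.1459  0.068 ] 0.10367379911514357 1.0450478879540543
handle [ 0.4532 -0.15    0.068 ] 0.11484364896469013 1.013818794671116
orange ctr [[ 0.4579 -0.1461  0.068 ]] [[ 0.451  -0.1524  0.066 ]] (array([ 0.458 , -0.1485,  0.0556]), np.float64(0.0032030080099925565))
prong bend [ 0.5213 -0.0296  0.08  ] [ 0.5174 -0.0384  0.08  ]
foot [[ 0.5097 -0.1172]
 [ 0.4581 -0.0859]
 [ 0.4022 -0.1831]] 1.0491336326889777
top ((0.45781058073043823, -0.14556927978992462), (0.10653035342693329, 0.01747860014438629), 59.57720947265625) [ 0.5036  0.8639  0.4565 -0.1477]
scene ((0.45161172747612, -0.14976385235786438), (0.1167207732796669, 0.017662864178419113), 59.757232666015625) [ 0.4943  0.8693  0.4585 -0.1381]
```

Emit:
arm_command --rows '[[[85, 0.35, -0.9, 0, -1], [85, 0.35, -0.9, 0, -1], [85, 0.35, -0.9, 0, -1], [85, 0.35, -0.9, 0, -1], [85, 0.35, -0.9, 0, -1], [85, 0.35, -0.9, 0, -1], [85, 0.35, -0.9, 0, -1], [85, 0.35, -0.9, 0, -1], [85, 0.35, -0.9, 0, -1], [85, 0.35, -0.9, 0, -1]]]' --newtons 100

```text
t: 1.35
eef_pos: [0.4872, 0.0738, 0.2313]
tool_rot: [-0.0, 0.575, 0.818, 0.0]
contact_force: [-0.1, 0.3, 0.1]
gripper_width: 0.998
grasp_force: 0.0
```

Emit:
arm_command --rows '[[[85, -0.05, -0.5, -0.1, -1], [85, -0.05, -0.5, -0.1, -1], [85, -0.05, -0.5, -0.1, -1], [85, -0.05, -0.4, -0.1, -1], [85, -0.05, -0.4, -0.1, -1], [85, -0.05, -0.4, -0.1, -1], [85, -0.05, -0.3, -0.1, -1], [85, -0.05, -0.3, -0.1, -1], [85, -0.05, -0.2, -0.1, -1], [85, 0, -0.1, -0.1, -1]]]'

```text
t: 2.6
eef_pos: [0.4596, -0.1413, 0.1709]
tool_rot: [-0.0, 0.849, 0.528, -0.0]
contact_force: [0.3, -0.8, 0.3]
gripper_width: 0.998
grasp_force: 0.0
```

```bash
python3 - <<'E'
from h import *
from scipy.spatial.transform import Rotation as Rn
o=get_obs();R=Rn.from_quat(np.roll(o["tool_rot"],-1)).as_matrix();print(o["eef_pos"],o["q"],np.arctan2(R[1,1],R[0,1]),R[:,2],o["contact_force"])
im=cams.read_camera("scene");cv2.imwrite("pics/s1.png",cv2.resize(im[170:390,240:480],None,fx=2.5,fy=2.5)[:,:,::-1])
E
```

```text
[ 0.4596 -0.1413  0.1709] [-0.3926  0.2698  0.6639  2.103  -0.2229  0.8369 -0.0537] -0.4578830868335309 [-0.0002  0.     -1.    ] [ 0.2536 -0.7937  0.2781]
```

View pics/s1.png

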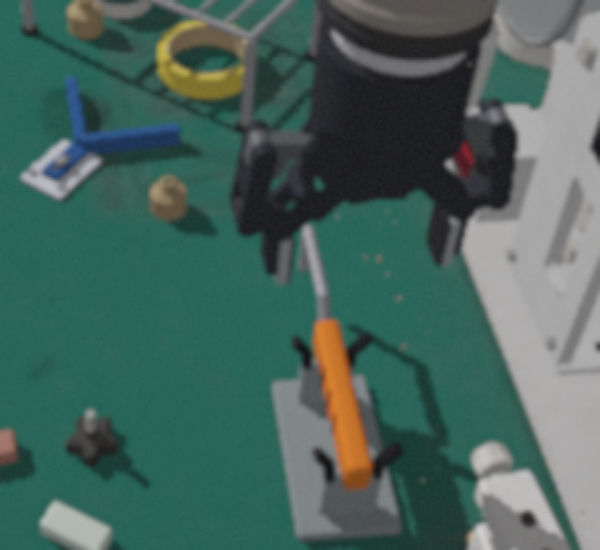

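The gripper stands over the handle, aligned with it, with one finger on each side (crop (280,250) and (440,240)). I'll descend and grip.

Emit:
arm_command --rows '[[[85, 0.02, 0.04, -0.3, -0.85], [85, 0, 0, -0.4, 0], [85, 0, 0, -0.4, 0], [85, 0, 0, -0.4, 0], [85, 0, 0, -0.3, 0], [85, 0, 0, -0.2, 0], [85, 0, 0, -0.15, 0], [85, 0, 0, 0, 0], [40, 0, 0, 0, 0], [20, 0, 0, 0, 0]]]' --newtons 100

```text
t: 3.9
eef_pos: [0.4616, -0.1381, 0.0428]
tool_rot: [0.0, 0.865, 0.502, 0.0]
contact_force: [0.9, 0.1, 0.1]
gripper_width: 0.596
grasp_force: 0.0
```

Emit:
arm_command --rows '[[[10, 0, 0, 0, 0], [0, 0, 0, 0, 0], [0, 0, 0, 0, 0], [0, 0, 0, 0, 0], [0, 0, 0, 0, 0], [0, 0, 0, 0, 0], [0, 0, 0, 0, 0], [0, 0, 0, 0, 0], [0, 0, 0, 0, 0], [0, 0, 0, 0, 0]]]'

```text
t: 5.15
eef_pos: [0.4616, -0.1381, 0.0428]
tool_rot: [0.0, 0.865, 0.502, 0.0]
contact_force: [-1.2, -0.5, 5.7]
gripper_width: 0.17
grasp_force: 97.5
```

Emit:
arm_command --rows '[[[0, 0, 0, 0.3, 0], [0, 0, 0, 0.4, 0], [0, 0, 0, 0.3, 0], [0, 0, 0.2, 0, -1], [0, 0, 0.4, 0, -1], [0, 0, 0.4, 0, -1], [0, 0, 0.4, 0, -1], [0, 0, 0.4, 0, -1], [0, 0, 0.4, 0, -1], [0, 0, 0.4, 0, -1]]]'

```text
t: 6.4
eef_pos: [0.4608, 0.0188, 0.1022]
tool_rot: [-0.0, 0.97, 0.242, -0.0]
contact_force: [0.3, -0.2, -2.7]
gripper_width: 0.171
grasp_force: 97.5
```

Emit:
arm_command --rows '[[[0, 0, 0.4, 0, -1], [0, 0, 0.4, 0, -1], [0, -0.1, 0.4, 0, -1], [0, -0.1, 0.4, 0, -1], [0, -0.1, 0.4, 0, -1], [0, -0.1, 0.4, 0, -1], [0, -0.15, 0.4, 0, -1], [0, -0.1, 0.35, 0, -0.25], [0, 0, 0.13, 0, 0], [0, 0, 0, 0, 0]]]'

```text
t: 7.65
eef_pos: [0.4223, 0.2148, 0.1023]
tool_rot: [0.0, 0.999, -0.044, 0.0]
contact_force: [0.1, 0.3, -2.0]
gripper_width: 0.169
grasp_force: 97.6
```

```bash
python3 - <<'E'
from h import *
from scipy.spatial.transform import Rotation as Rn
o=get_obs();R=Rn.from_quat(np.roll(o["tool_rot"],-1)).as_matrix();print(o["eef_pos"],o["q"],np.arctan2(R[1,1],R[0,1]),o["contact_force"])
a=cams.read_camera("scene");b=cams.read_camera("top")
cv2.imwrite("pics/sc2.png",a[:,:,::-1]);cv2.imwrite("pics/tp2.png",b[:,:,::-1])
x=cv2.resize(a[110:290,220:400],(400,400),interpolation=2);y=cv2.resize(b[125:265,210:350],(400,400),interpolation=2)
cv2.imwrite("pics/c2.png",np.hstack([x,y])[:,:,::-1])
p=o["eef_pos"];yaw=np.arctan2(R[1,1],R[0,1])+np.pi/2
tip=p+[.12*np.cos(yaw),.12*np.sin(yaw),-.0108];print(yaw,tip,proj("scene",tip),proj("top",tip))
E
```

```text
[0.4223 0.2148 0.1023] [-1.3332  0.4889  0.9315  2.1824 -0.5905  0.7429 -1.6627] -1.658883156412997 [ 0.1417  0.2967 -2.0242]
-0.08808682961810055 [0.5419 0.2042 0.0915] [[300.2359 185.1121]] [[301.9249 200.3746]]
```

View pics/c2.png

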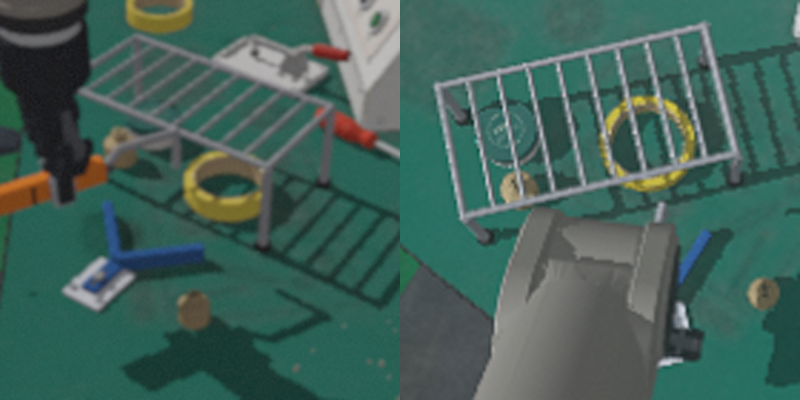

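The left half (scene) shows the prong tip at crop (178,166), i.e. full (300,185), right where I predicted (300.2,185.1). The roll is undisturbed at crop (224,180). Next I lower the hook and reach in.

Emit:
arm_command --rows '[[[0, 0, 0, -0.3, 0], [0, 0, 0, -0.4, 0], [0, 0, 0, -0.22, 0], [0, 0, 0, 0, 0], [0, 0.2, 0.08, 0, 0], [0, 0.25, 0.1, 0, 0], [0, 0.25, 0.1, 0, 0], [0, 0.25, 0.1, 0, 0], [0, 0.2, 0.07, 0, 0], [0, 0, 0, 0, 0]]]'

```text
t: 9.0
eef_pos: [0.4923, 0.242, 0.0471]
tool_rot: [0.0, 0.999, -0.045, 0.0]
contact_force: [-0.2, -0.1, -1.4]
gripper_width: 0.168
grasp_force: 97.6
```

```bash
python3 - <<'E'
from h import *
o=get_obs();print(o["eef_pos"],o["contact_force"])
a=cams.read_camera("scene")
cv2.imwrite("pics/s3.png",cv2.resize(a[140:250,240:380],(763,600),interpolation=2)[:,:,::-1])
p=o["eef_pos"];yaw=-.088
for z in(-.0108,.0132+.02):
  tip=p+[.12*np.cos(yaw),.12*np.sin(yaw),z];print(tip,(proj("scene",tip)-[240,140])*5.452)
E
```

```text
[0.4923 0.242  0.0471] [-0.2155 -0.1237 -1.3895]
[0.6118 0.2314 0.0363] [[429.8954 262.7253]]
[0.6118 0.2314 0.0803] [[431.8157 180.2765]]
```

View pics/s3.png

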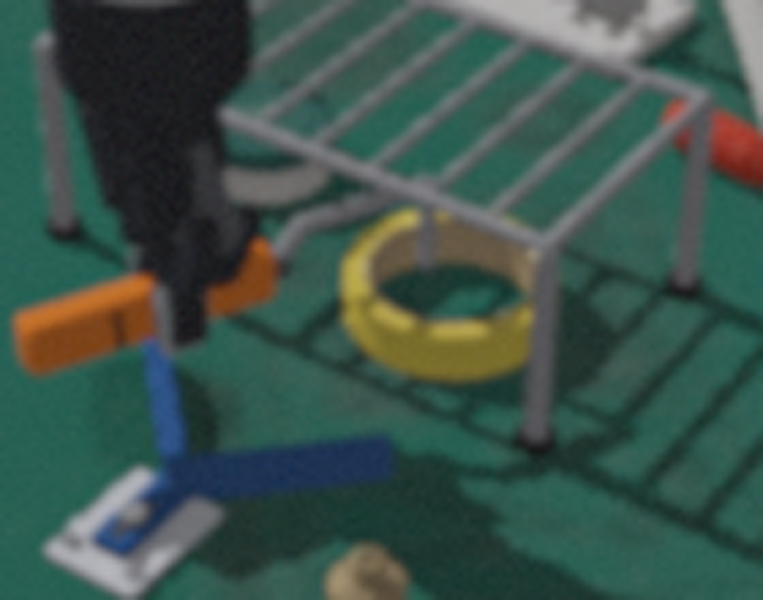

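The prong hangs inside the hole: its tip is at (428,265), which becomes about (430,286) at the roll's top height, roughly 16 mm in front of the hole's centre at (452,267). It's clear to lower and pull.

Emit:
arm_command --rows '[[[0, 0, 0, -0.15, 0], [0, 0, 0, -0.15, 0], [0, 0, 0, -0.15, 0], [0, 0, 0, 0, 0], [0, -0.1, 0, 0, 0], [0, -0.12, -0.01, 0, 0], [0, -0.12, -0.01, 0, 0], [0, -0.12, -0.01, 0, 0], [0, -0.12, -0.01, 0, 0], [0, -0.12, -0.01, 0, 0]]]'

```text
t: 10.3
eef_pos: [0.4488, 0.2388, 0.0202]
tool_rot: [-0.0, 0.999, -0.045, 0.0]
contact_force: [1.2, 0.3, -1.9]
gripper_width: 0.174
grasp_force: 97.6
```

Emit:
arm_command --rows '[[[0, -0.15, -0.01, 0, 0], [0, -0.15, -0.01, 0, 0], [0, -0.1, -0.03, 0, 0], [0, -0.1, -0.04, 0, 0], [0, -0.1, -0.04, 0, 0], [0, -0.1, -0.04, 0, 0], [0, -0.08, -0.03, 0, 0], [0, -0.08, -0.03, 0, 0], [0, 0, 0, 0, 0], [0, 0, 0, 0, 0]]]'

```text
t: 11.55
eef_pos: [0.3974, 0.2249, 0.0201]
tool_rot: [0.0, 0.999, -0.045, -0.0]
contact_force: [0.2, -0.2, -2.2]
gripper_width: 0.169
grasp_force: 97.6
```

```bash
python3 - <<'E'
from h import *
o=get_obs();print(o["eef_pos"],o["contact_force"],o["torque"])
a=cams.read_camera("scene");b=cams.read_camera("top")
cv2.imwrite("pics/s4.png",np.hstack([cv2.resize(a[150:260,230:340],(400,400),interpolation=2),cv2.resize(b[165:265,255:355],(400,400),interpolation=2)])[:,:,::-1])
p=o["eef_pos"];print(p+[.12*np.cos(-.088),.12*np.sin(-.088),-.0108])
for n,im,bx in(("scene",a,(240,160,340,250)),("top",b,(260,150,340,240))):
    P=plane(n,np.argwhere(mask(im,"yellow",bx))[:,::-1],.024)[:,:2].astype(np.float32);print(n,len(P),cv2.minEnclosingCircle(P))
E
```

```text
[0.3974 0.2249 0.0201] [ 0.1597 -0.1526 -2.1649] [-0.0143  0.0165 -0.0193]
[0.5169 0.2144 0.0093]
scene 474 ((0.5413252711296082, 0.21475568413734436), 0.05810952186584473)
top 272 ((0.5485035181045532, 0.22174106538295746), 0.04963086172938347)
```

View pics/s4.png

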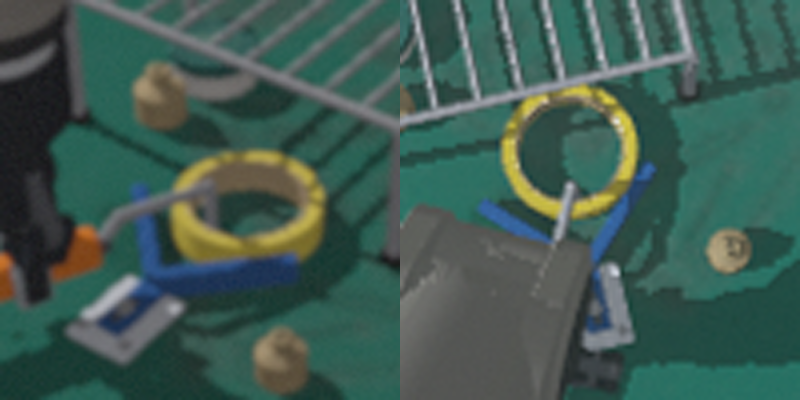

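The roll is out from under the rack and about 12 mm short of seated (top view: ring centre at crop (570,150), close to the right arm). I'll creep in while watching the force.

Emit:
arm_command --rows '[[[0, -0.02, -0.005, 0, 0], [0, -0.02, -0.005, 0, 0], [0, -0.02, -0.005, 0, 0], [0, -0.015, -0.005, 0, 0], [0, -0.015, -0.005, 0, 0], [0, -0.01, -0.003, 0, 0], [0, -0.01, -0.002, 0, 0], [0, 0, 0, 0, 0], [0, 0, 0, 0, 0], [0, 0, 0, 0, 0]]]'

```text
t: 12.9
eef_pos: [0.391, 0.2232, 0.0201]
tool_rot: [0.0, 0.999, -0.045, 0.0]
contact_force: [1.7, 0.8, -0.9]
gripper_width: 0.167
grasp_force: 97.6
```

Emit:
arm_command --rows '[[[0, -0.01, -0.003, 0, 0], [0, -0.01, -0.003, 0, 0], [0, 0, 0, 0, 0], [0, 0, 0, 0, 0], [0, 0, 0, 0, 0], [0, 0, 0, 0, 0], [0, 0, 0, 0, 0], [0, 0, 0, 0, 0], [0, 0, 0, 0, 0], [0, 0, 0, 0, 0]]]'

```text
t: 14.15
eef_pos: [0.3897, 0.2228, 0.0201]
tool_rot: [0.0, 0.999, -0.045, -0.0]
contact_force: [0.6, 0.8, -1.8]
gripper_width: 0.171
grasp_force: 97.6
```

Emit:
arm_command --rows '[[[0, -0.01, -0.003, 0, 0], [0, -0.01, -0.003, 0, 0], [0, -0.01, -0.003, 0, 0], [0, 0, 0, 0, 0], [0, 0, 0, 0, 0], [0, 0, 0, 0, 0], [0, 0, 0, 0, 0], [0, 0, 0, 0, 0], [0, 0, 0, 0, 0], [0, 0, 0, 0, 0]]]'

```text
t: 15.4
eef_pos: [0.388, 0.2222, 0.0201]
tool_rot: [0.0, 0.999, -0.045, 0.0]
contact_force: [1.3, 0.5, -2.0]
gripper_width: 0.169
grasp_force: 97.6
```

```bash
python3 - <<'E'
from h import *
o=get_obs();print(o["eef_pos"],o["contact_force"],o["torque"])
b=cams.read_camera("top")
P=plane("top",np.argwhere(mask(b,"yellow",(260,150,340,240)))[:,::-1],.024)[:,:2].astype(np.float32);print(cv2.minEnclosingCircle(P))
E
```

```text
[0.388  0.2222 0.0201] [ 1.26   0.539 -1.983] [ 0.1419 -0.2475  0.0678]
((0.5387082099914551, 0.22545874118804932), 0.05024918168783188)
```

Emit:
arm_command --rows '[[[0, -0.01, -0.004, 0, 0], [0, -0.01, -0.004, 0, 0], [0, 0, 0, 0, 0], [0, 0, 0, 0, 0], [0, 0, 0, 0, 0], [0, 0, 0, 0, 0], [0, 0, 0, 0, 0], [0, 0, 0, 0, 0], [0, 0, 0, 0, 0], [0, 0, 0, 0, 0]]]'

```text
t: 16.7
eef_pos: [0.3868, 0.2218, 0.0201]
tool_rot: [0.0, 0.999, -0.045, 0.0]
contact_force: [1.2, 0.2, -1.3]
gripper_width: 0.169
grasp_force: 97.6
```

Emit:
arm_command --rows '[[[0, -0.01, -0.004, 0, 0], [0, -0.01, -0.004, 0, 0], [0, 0, 0, 0, 0], [0, 0, 0, 0, 0], [0, 0, 0, 0, 0], [0, 0, 0, 0, 0], [0, 0, 0, 0, 0], [0, 0, 0, 0, 0], [0, 0, 0, 0, 0], [0, 0, 0, 0, 0]]]'

```text
t: 17.95
eef_pos: [0.3857, 0.2213, 0.0201]
tool_rot: [-0.0, 0.999, -0.045, 0.0]
contact_force: [3.9, 0.5, -2.5]
gripper_width: 0.167
grasp_force: 97.5
```

Emit:
arm_command --rows '[[[0, -0.006, -0.0025, 0, 0], [0, -0.006, -0.0025, 0, 0], [0, 0, 0, 0, 0], [0, 0, 0, 0, 0], [0, 0, 0, 0, 0], [0, 0, 0, 0, 0], [0, 0, 0, 0, 0], [0, 0, 0, 0, 0], [0, 0, 0, 0, 0], [0, 0, 0, 0, 0]]]'

```text
t: 19.2
eef_pos: [0.3852, 0.2211, 0.0202]
tool_rot: [-0.0, 0.999, -0.045, 0.0]
contact_force: [4.8, 1.2, -3.2]
gripper_width: 0.169
grasp_force: 97.5
```

```bash
python3 - <<'E'
from h import *
b=cams.read_camera("top")
P=plane("top",np.argwhere(mask(b,"yellow",(260,150,340,240)))[:,::-1],.024)[:,:2].astype(np.float32);print(cv2.minEnclosingCircle(P))
o=get_obs();print(o["eef_pos"],o["contact_force"],o["torque"])
E
```

```text
((0.5355637073516846, 0.2272038608789444), 0.04986442252993584)
[0.3852 0.2211 0.0202] [ 4.627   0.5137 -2.2414] [ 0.225  -1.0326  0.2021]
```

Emit:
arm_command --rows '[[[0, -0.007, -0.003, 0, 0], [0, -0.006, -0.002, 0, 0], [0, 0, 0, 0, 0], [0, 0, 0, 0, 0], [0, 0, 0, 0, 0], [0, 0, 0, 0, 0], [0, 0, 0, 0, 0], [0, 0, 0, 0, 0], [0, 0, 0, 0, 0], [0, 0, 0, 0, 0]]]'

```text
t: 20.5
eef_pos: [0.3855, 0.2212, 0.0204]
tool_rot: [-0.0, 0.999, -0.045, 0.001]
contact_force: [6.1, 0.8, -3.2]
gripper_width: 0.171
grasp_force: 97.5
```

```bash
python3 - <<'E'
from h import *
b=cams.read_camera("top")
P=plane("top",np.argwhere(mask(b,"yellow",(260,150,340,240)))[:,::-1],.024)[:,:2].astype(np.float32);print(cv2.minEnclosingCircle(P))
o=get_obs();print(o["eef_pos"],o["contact_force"],o["torque"])
a=cams.read_camera("scene");print(get_obs()["contact_force"])
cv2.imwrite("pics/s5.png",np.hstack([cv2.resize(a[150:260,230:340],(400,400),interpolation=2),cv2.resize(b[165:265,255:355],(400,400),interpolation=2)])[:,:,::-1])
E
```

```text
((0.5353491902351379, 0.2272169440984726), 0.05000404641032219)
[0.3855 0.2212 0.0204] [ 7.823   1.1701 -3.7378] [ 0.3701 -1.4305  0.3221]
[ 6.8444  1.5598 -4.3557]
```

View pics/s5.png

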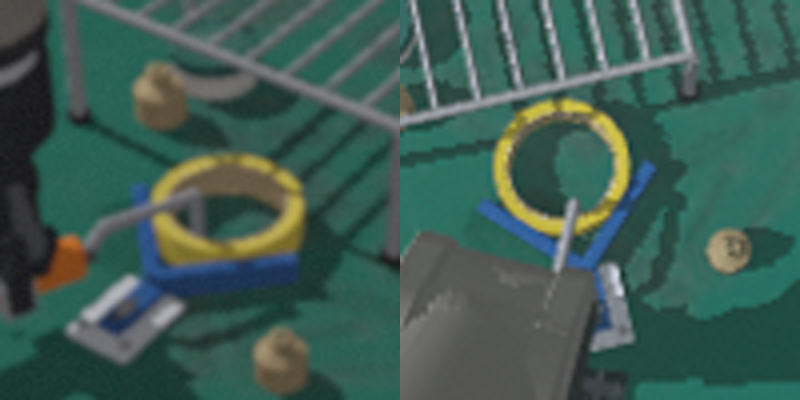

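The roll touches both blue faces (top crop: ring centre (562,167), contacts near (535,225) and (632,185)). It no longer moves as the force rises, so it is seated at about 7 N. I'll nudge slightly to 8 N and hold.

Emit:
arm_command --rows '[[[0, -0.004, -0.002, 0, 0], [0, 0, 0, 0, 0], [0, 0, 0, 0, 0], [0, 0, 0, 0, 0], [0, 0, 0, 0, 0], [0, 0, 0, 0, 0], [0, 0, 0, 0, 0], [0, 0, 0, 0, 0], [0, 0, 0, 0, 0], [0, 0, 0, 0, 0]]]'

```text
t: 21.85
eef_pos: [0.3854, 0.2211, 0.0204]
tool_rot: [-0.0, 0.999, -0.044, 0.001]
contact_force: [7.6, 1.0, -3.9]
gripper_width: 0.17
grasp_force: 97.5
```

Emit:
arm_command --rows '[[[0, 0, 0, 0, 0], [0, 0, 0, 0, 0], [0, 0, 0, 0, 0], [0, 0, 0, 0, 0], [0, 0, 0, 0, 0], [0, 0, 0, 0, 0], [0, 0, 0, 0, 0], [0, 0, 0, 0, 0], [0, 0, 0, 0, 0], [0, 0, 0, 0, 0]]]'

```text
t: 23.1
eef_pos: [0.3854, 0.2211, 0.0205]
tool_rot: [-0.0, 0.999, -0.045, 0.002]
contact_force: [7.3, 2.0, -3.6]
gripper_width: 0.167
grasp_force: 97.5
```

Emit:
arm_command --rows '[[[0, 0.02, 0.008, 0, 0], [0, 0.04, 0.015, 0, 0], [0, 0.08, 0.03, 0, 0], [0, 0.08, 0.03, 0, 0], [0, 0, 0, 0, 0], [0, 0, 0, 0.2, 0], [0, 0, 0, 0.3, 0], [0, 0, 0, 0.3, 0], [0, 0, 0, 0.3, 0], [0, 0, 0, 0.26, 0]]]'

```text
t: 24.35
eef_pos: [0.3968, 0.2254, 0.1029]
tool_rot: [-0.0, 0.999, -0.045, -0.0]
contact_force: [-0.5, 0.3, -1.1]
gripper_width: 0.169
grasp_force: 97.8
```

```bash
python3 - <<'E'
from h import *
b=cams.read_camera("top")
P=plane("top",np.argwhere(mask(b,"yellow",(260,150,340,240)))[:,::-1],.024)[:,:2].astype(np.float32);print(cv2.minEnclosingCircle(P))
o=get_obs();print(o["eef_pos"],o["contact_force"],o["torque"],o["q"])
E
```

```text
((0.5359530448913574, 0.22678910195827484), 0.04989662021398544)
[0.3976 0.2257 0.1041] [ 1.5354  0.1239 -1.3499] [-0.0132 -0.085   0.0064] [-1.4121  0.4632  0.9577  2.2193 -0.5827  0.7287 -1.7123]
```

Emit:
arm_command --rows '[[[0, 0.1, -0.4, 0, 1], [0, 0.1, -0.4, 0, 1], [0, 0.1, -0.4, 0, 1], [0, 0.1, -0.4, 0, 1], [0, 0.1, -0.4, 0, 1], [0, 0.1, -0.4, 0, 1], [0, 0.1, -0.4, 0, 1], [0, 0.1, -0.4, 0, 1], [0, 0.1, -0.4, 0, 1], [0, 0.1, -0.4, 0, 1]]]'

```text
t: 25.65
eef_pos: [0.4568, -0.0153, 0.1018]
tool_rot: [-0.0, 0.937, 0.349, -0.0]
contact_force: [0.3, -0.4, -0.8]
gripper_width: 0.172
grasp_force: 97.8
```

Emit:
arm_command --rows '[[[0, 0.07, -0.4, 0, 1], [0, 0, -0.4, 0, 1], [0, 0, -0.4, 0, 1], [0, 0, -0.4, 0, 1], [0, 0, -0.3, 0, 0.27], [0, 0, -0.16, 0, 0], [0, 0, 0, 0, 0], [0, 0, 0, 0, 0], [0, 0, 0, 0, 0], [0, 0, 0, 0, 0]]]'

```text
t: 26.9
eef_pos: [0.4613, -0.1375, 0.1017]
tool_rot: [-0.0, 0.865, 0.503, -0.0]
contact_force: [0.5, -0.4, -0.9]
gripper_width: 0.171
grasp_force: 97.8
```

```bash
python3 - <<'E'
from h import *
o=get_obs();p=o["eef_pos"];w=o["tool_rot"];yaw=2*np.arctan2(w[2],w[1]);print(p,yaw,o["contact_force"])
a=cams.read_camera("scene");x0,y0=320,190
cv2.imwrite("pics/s6.png",cv2.resize(a[y0:390,x0:460],None,fx=3,fy=3,interpolation=2)[:,:,::-1])
u=np.array([np.cos(yaw),np.sin(yaw),0])
for nm,l,z in(("tip",.12,-.0108),("bend top",.12,.0372),("handle end",-.065,.0172+.012),("handle front",.045,.0172+.012)):print(nm,(proj("scene",p+l*u+[0,0,z])-[x0,y0])*3)
E
```

```text
[ 0.4613 -0.1375  0.1017] 1.053249395071899 [ 0.5191 -0.4322 -0.9378]
tip [[128.7152 197.0584]]
bend top [[135.9412 138.8687]]
handle end [[208.9945 433.2785]]
handle front [[160.7789 248.8159]]
```

View pics/s6.png

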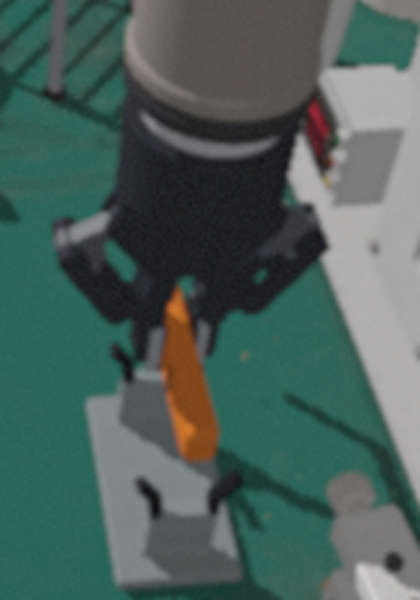

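The handle sits square above the two forks: its rear end shows at crop (200,435), against a prediction of (209,433), which is within the camera bias. I'll lower it straight in.

Emit:
arm_command --rows '[[[0, 0.005, -0.01, -0.2, 0], [0, 0, 0, -0.2, 0], [0, 0, 0, -0.15, 0], [0, 0, 0, -0.15, 0], [0, 0, 0, -0.1, 0], [0, 0, 0, -0.1, 0], [0, 0, 0, -0.05, 0], [0, 0, 0, -0.02, 0], [0, 0, 0, 0, 0], [0, 0, 0, 0, 0]]]'

```text
t: 28.2
eef_pos: [0.4617, -0.1386, 0.0437]
tool_rot: [0.0, 0.865, 0.502, 0.0]
contact_force: [0.2, 0.1, -0.1]
gripper_width: 0.168
grasp_force: 97.8
```

Emit:
arm_command --rows '[[[0, 0, 0, -0.008, 0], [0, 0, 0, -0.006, 0], [0, 0, 0, 0, 0], [20, 0, 0, 0, 0], [25, 0, 0, 0, 0], [35, 0, 0, 0, 0], [45, 0, 0, 0, 0], [60, 0, 0, 0, 0], [60, 0, 0, 0, 0], [60, 0, 0, 0, 0]]]'

```text
t: 29.45
eef_pos: [0.4615, -0.1386, 0.0427]
tool_rot: [-0.0, 0.865, 0.502, -0.0]
contact_force: [-0.1, 0.2, -1.0]
gripper_width: 0.701
grasp_force: 0.0
```

Emit:
arm_command --rows '[[[60, 0, 0, 0.2, 0], [60, 0, 0, 0.4, 0], [60, 0, 0, 0.5, 0], [60, 0, 0, 0.5, 0], [60, 0, 0, 0.5, 0], [60, 0, 0, 0.5, 0], [60, 0, -0.5, 0.3, 0], [60, 0, -0.7, 0, 0], [60, 0, -0.5, 0, 0], [60, 0, 0, 0, 0]]]'

```text
t: 30.7
eef_pos: [0.4608, -0.2433, 0.2176]
tool_rot: [0.001, 0.866, 0.5, -0.0]
contact_force: [-0.4, -0.2, -0.1]
gripper_width: 0.697
grasp_force: 0.0
```

```bash
python3 - <<'E'
from h import *
o=get_obs();print(o["eef_pos"],o["contact_force"],o["t"])
a=cams.read_camera("scene");b=cams.read_camera("top")
cv2.imwrite("pics/s7.png",np.hstack([cv2.resize(a[110:390,220:420],(400,560),interpolation=2),cv2.resize(b[125:265,210:310+0],(400,560),interpolation=2)])[:,:,::-1])
m=mask(a,"orange",(350,280,400,380));p=np.argwhere(m)[:,::-1].astype(np.float32);print(len(p),p.mean(0),cv2.minAreaRect(p))
P=plane("top",np.argwhere(mask(b,"yellow",(260,150,340,240)))[:,::-1],.024)[:,:2].astype(np.float32);print(cv2.minEnclosingCircle(P))
E
```

```text
[ 0.4608 -0.2433  0.2176] [-0.405  -0.1786 -0.0794] 30.7
754 [375.5239 331.7812] ((375.61767578125, 331.4705810546875), (67.66743469238281, 12.611852645874023), 75.96376037597656)
((0.5355637073516846, 0.2272038608789444), 0.04986442252993584)
```

View pics/s7.png

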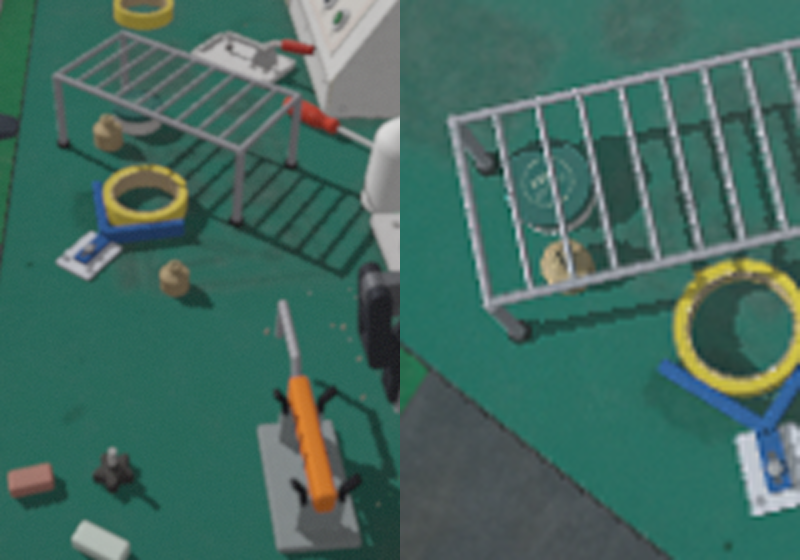

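The hook is back in both forks (left crop: handle from (300,380) to (320,505), prong at (283,305)). The roll sits in the V, and the tin and weights haven't moved. One numeric check that both faces are touched before handing in.

```bash
python3 - <<'E'
from h import *
b=cams.read_camera("top")
c=np.array(cv2.minEnclosingCircle(plane("top",np.argwhere(mask(b,"yellow",(260,150,340,240)))[:,::-1],.024)[:,:2].astype(np.float32))[0])
B=plane("top",np.argwhere(mask(b,"blue",(265,190,330,236)))[:,::-1],.018)[:,:2]-c
a=.37
for s in(1,-1):
    n=-np.array([np.cos(a-s*np.pi/4),np.sin(a-s*np.pi/4)]);t=np.array([-n[1],n[0]])
    d=B@n;k=(d>.03)&(np.abs(B@t)<.035);print("left" if s>0 else "right",k.sum(),np.percentile(d[k],[5,25,50,75,95]))
E
```

```text
left 79 [0.0475 0.0493 0.0517 0.0539 0.0557]
right 79 [0.0492 0.051  0.0532 0.0555 0.0573]
```

```bash
python3 -c "
from station import job;print(job.hand_in())"
```

```text
the job is handed in; nothing more can be done
None
```

The roll was dragged out with the hook alone, seated against both faces of the V stop and held there at about 7.5 N for over 2 s. The hook is back in its holder, the tin and both weights look unmoved in the last pictures, and I handed the job in at about 31 s; no verdict was shown.

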